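# Run up the tailstock of a panel turner, then hold its index plunger out

## Robot

A 6-joint arm with a two-finger parallel gripper is mounted at the origin on the work surface. World frame = base frame: x ahead of the robot, y to its left, z up, the work surface at z = 0. Lengths are in m, angles in degrees, forces in N, time in s.
With the tool pointing down it reaches from about 0.275 to 0.85 m from the base axis. Payload 5.2 kg.
Tool frame: the origin (TCP) lies between the finger pads; the fingertips stand 8 mm ahead of it and the grasp point (between the pads) lies 11 mm behind it; z points along the fingers, y is the direction in which the jaws open and shut (so a half turn about z gives the same grasp; the last joint's range is limited). The gripper opens to 85 mm and grips with 20 to 120 N. Pads are 22 mm wide; open, the fingers measure 114 mm over their backs; the gripper's body (76 mm by 85 mm) begins 54 mm behind the grasp point. The pads swing forward as they close: fully open they stand 13 mm farther back than shut.
Start: joints at [55.416, 14.817, 87.949, -0, 77.235, -11.62], TCP at [0.215, 0.506, 0.219] pointing down, gripper open.
Joint ranges: [-179.93, 179.93], [-52.35, 119.4], [10.71, 147.94], [-69.91, 249.91], [12.55, 155.21], [-178.61, 178.61]. Speed limits (degrees/s): [147.25, 147.25, 180, 180, 180, 180].

## Interface

Orientations are given as [roll, pitch, yaw] about the fixed x, y, z axes, in that order (R = Rz(yaw) Ry(pitch) Rx(roll)).
In Python, from bench import move_ptp, move_linear, movej, open_gripper, close, pause, inverse_kinematics, camera, MotionError, job_done, read_time, read_q, read_joint_velocities, read_tau, read_ee_pos, read_eef_rot, read_ft_force, read_ft_torque, read_grip_width gives the robot as it stands. Calls block until the motion is done:
- move_ptp(position, orientation): joint-space move of the TCP to a pose.
- move_linear(position, velocity=0.15, ori=None): straight line of the TCP; ori=None keeps the orientation; velocity is the mean speed in m/s.
- movej(angles): joint-space move.
- open_gripper() and close(): open the fingers fully, or close them until they stop; the grip force is fixed at half the most.
- pause(seconds).
- inverse_kinematics(position, orientation): joint angles nearest the present ones, or None.
- camera(name): name is "scene" or "side" or "wrist"; returns a dict with "img" (400x640x3 uint8, blue, green, red), "camera_matrix" (3x3 intrinsics, pixels), "distortion" ([k1, k2, p1, p2, k3] as OpenCV has them; the pictures are not rectified), "origin" and "orientation" of the camera in the world; the wrist camera has in their place "hand_eye" (4x4, takes a point from camera to tool coordinates, whose origin is the TCP and whose axes are the flange's). Camera axes: x right, y down, z forward; pixel columns grow to the right and rows downward; lengths in m; the calibration is good to about 2 mm. A picture is of the moment at which its call begins: read the wrist's pose just before it. There is no depth.
A pose or a line that the arm cannot do raises MotionError and nothing moves.
- job_done(): hands the job in, once; it reports no verdict.
Readings, each from a call of its own:
- read_time(): time.
- read_q(): joint angles.
- read_joint_velocities(): joint speeds.
- read_tau(): joint torques, N m.
- read_ee_pos(): TCP position.
- read_eef_rot(): TCP orientation.
- read_ft_force(): force on the tool from outside, world axes, zero at the start.
- read_ft_torque(): the same for the moment, N m.
- read_grip_width(): finger opening in m.
Only numpy, scipy, OpenCV 4.12 (cv2) and the standard library are available. Lean on these libraries where they do the work, as an engineer would, in place of code of your own. Each camera call takes 0.05 s, during which the arm holds its last target. There are 200 camera calls.

## Task

The board clamped in the panel turner has to be turned over for its second coat. First slide the blue tailstock along the rail until it is fully home, its flange flush against the free end of the board; only then grip the red knob of the index plunger on the headstock, pull it straight up to its stop so that the pin is clear of the faceplate, and finish while still holding it up there, so that a colleague can turn the board. Do not touch the freshly painted board or turn it yourself, and leave the tin with the tape roll on it and the lid with the brush where they are.

Things in the scene. Friction and masses are not known exactly. Their poses are not given: they have to be found in the camera images.
- turner: Bench-top panel turner bolted to the table: aluminium rail 560 x 80 mm, top 52 mm up, on two cross feet 180 mm wide; blue headstock at one end (213 mm tall), blue tailstock on the rail. Origin: under the rail's middle, on the table; y along the rail from tailstock to headstock, x across, z up. Spindle axis along y, 145 mm up. Faceplate: disc of 100 mm diameter, 20 mm thick, at y = +215 mm.
- tailstock (a joint): Slide of the tailstock along the rail, m: 0 = fully back, grows towards the headstock; 0.120 = fully home at a firm stop, the flange flush against the board's free end and the pivot pin in its end hole. It starts 60 to 120 mm short of home. A drag of about 4 N keeps it where it is left.
- handle_grip (a point): Grip point on the axis of the tailstock's upright black handle, 18 mm below its top, 212 mm above the table. Handle: cylinder, 26 mm diameter, 47 mm tall, on a 10 mm tall stem, on top of the blue upright (60 mm across the rail, 34 mm along it; its top is 37 mm below this point). Moves with the tailstock; axes as the turner's.
- tail_flange (a point): Centre of the face of the tailstock's steel flange (32 mm diameter), 32 mm ahead of the handle's axis along the turner's +y, 145 mm above the table; a 10 mm pivot pin stands 13 mm out of it. It meets panel_end when the tailstock is home.
- panel_end (a point): Centre of the board's free end face, which looks to the tailstock (the turner's -y).
- panel: The workpiece: plywood board 150 mm (across the rail) x 240 mm (along it) x 18 mm, its upper face freshly painted pale green, level, 145 mm above the table. Origin at its centre. It must not be touched.
- faceplate (a joint): Turn of the faceplate and the board about the spindle, rad; 0 = board level, as it starts. With the pin seated it is locked, but for about 0.04 rad of play; with the pin out it turns against about 0.12 N m of friction.
- plunger (a joint): Lift of the index plunger, m: 0 = pin seated 9 mm deep in the faceplate's rim hole; the pin is clear of the hole above 0.009; 0.014 = fully out, at a firm stop. A spring pulls it down with 6 N when seated, rising to 12 N fully out; it snaps back when let go (it has no catch).
- pull_knob: Red pull knob of the index plunger: upright cylinder, 29 mm diameter, 30 mm tall, over the faceplate, in the rail's mid plane. Origin: centre of its underside, 238 mm above the table when seated; z up, the direction of pull. Below it: a 20 mm wide sleeve (17 mm tall), a 30 mm wide nut (8 mm tall), then a blue bracket 60 mm across the rail, its top 25 mm below the seated knob.
- knob_grip (a point): Point on the axis of the red knob, 17 mm above its underside, where to grip it.
- tin: Closed grey-blue paint tin with a green band, 111 mm diameter, 131 mm tall, standing on the table beyond the turner. Origin: centre of its underside.
- lid: Yellowish tin lid lying on the table, 150 mm diameter, 10 mm thick. Origin: centre of its underside.
- brush: Flat paint brush lying on the lid, 205 mm long, 52 mm wide, 16 mm thick. Origin under its middle; x axis from handle to bristles.
- tape_roll: Roll of blue masking tape lying flat on top of the tin, 96 mm diameter, 24 mm tall. Origin: centre of its underside, 131 mm above the table.

How it is judged:
By the outcome, as a careful person would: the job done as asked, in the order asked, and still so for the second after the job is handed in, while the arm keeps its last pose, push and grip.
It also fails if it takes over 46 s, if anything falls off the work surface, if the arm or the gripper's body presses on something with over 40 N, if the wrist force passes 120 N, or if a joint passes its speed limit or range.

## Working session

There is one attempt and no reset: what is moved stays moved. The work goes in short steps, each a Python script; the robot and the scene stay as the last script left them, time stands still between calls to the robot, and variables do not carry over. Pictures are saved under pics/ and viewed, about 8 in all and at most 12, crops included, and the job is handed in when it is done.

```bash
mkdir -p pics; ls; cat > h.py <<'E'
from bench import *
import numpy as np, cv2, pickle
E
python3 - <<'E'
from h import *
d={n:camera(n) for n in ("scene","side","wrist")}
d['p']=(read_ee_pos(),read_eef_rot())
pickle.dump(d,open('c0.pkl','wb'))
for n in ("scene","side","wrist"):
    c=d[n]; cv2.imwrite(f'pics/{n}0.png',c['img']); print(n,{k:v for k,v in c.items() if k!='img'})
print(d['p'],read_time(),read_grip_width())
E
```

```text
pics
scene {'camera_matrix': array([[369.90343016,   0.        , 313.33243462],
       [  0.        , 369.90343016, 194.95252188],
       [  0.        ,   0.        ,   1.        ]]), 'distortion': array([-0.07818151,  0.        ,  0.        ,  0.        ,  0.        ]), 'origin': array([ 1.2053963 , -0.23405666,  0.60065685]), 'orientation': array([-123.45247605,   -0.80849881,   65.48289292])}
side {'camera_matrix': array([[415.45527584,   0.        , 324.32636455],
       [  0.        , 415.45527584, 207.535203  ],
       [  0.        ,   0.        ,   1.        ]]), 'distortion': array([-0.04964401,  0.        ,  0.        ,  0.        ,  0.        ]), 'origin': array([ 0.52718941, -0.86009134,  0.69734462]), 'orientation': array([-120.58983393,   -0.90983048,   -6.49930348])}
wrist {'camera_matrix': array([[299.43437764,   0.        , 320.3429468 ],
       [  0.        , 299.43437764, 200.92713987],
       [  0.        ,   0.        ,   1.        ]]), 'distortion': array([-0.00743311,  0.        ,  0.        ,  0.        ,  0.        ]), 'hand_eye': array([[ 3.15697706e-04, -9.46344963e-01, -3.23158029e-01,
         8.25257056e-02],
       [ 9.99999950e-01,  3.05265061e-04,  8.29675720e-05,
         1.70050126e-03],
       [ 2.01329116e-05, -3.23158039e-01,  9.46345012e-01,
        -1.56218234e-01],
       [ 0.00000000e+00,  0.00000000e+00,  0.00000000e+00,
         1.00000000e+00]])}
(array([0.21432401, 0.5060736 , 0.21786284]), array([-1.79920876e+02, -1.59506010e-02,  1.57036466e+02])) 0.15 0.08563563938818664
```

View pics/scene0.png

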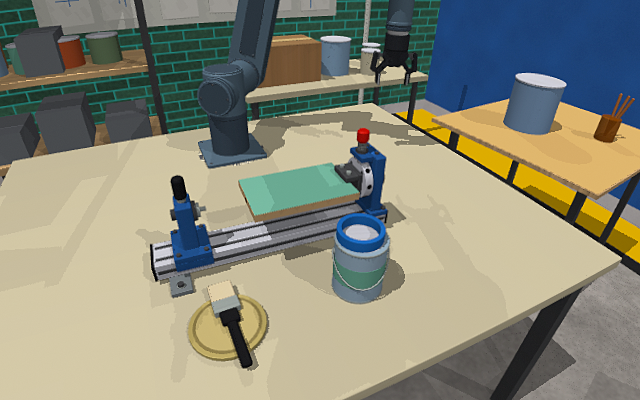

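View pics/side0.png

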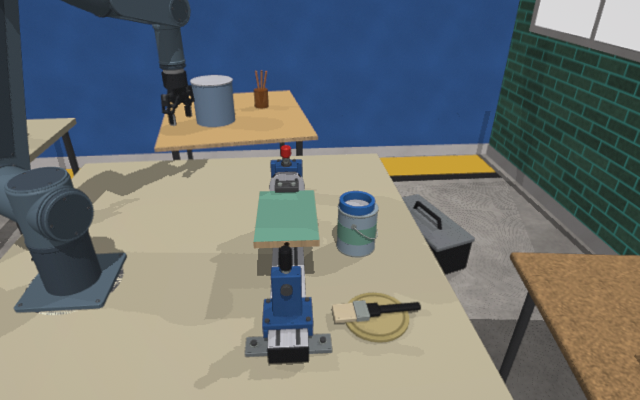

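The scene view shows the knob at about (363,135) and the handle at about (178,187). In the side view they are at about (285,152) and (286,258). I'll enlarge both for exact edges.

```bash
python3 - <<'E'
from h import *
d=pickle.load(open('c0.pkl','rb'))
def crop(n,x,y,w,h,s=8): return cv2.resize(d[n]['img'][y:y+h,x:x+w],None,fx=s,fy=s,interpolation=cv2.INTER_NEAREST)
a=np.hstack([crop('scene',155,165,50,70),crop('side',260,235,50,70)])
cv2.imwrite('pics/crop.png',a)
for n in('scene','side'):
    im=d[n]['img'].astype(int); m=(im[...,2]>110)&(im[...,1]<60)&(im[...,0]<60)
    nn,l,s,c=cv2.connectedComponentsWithStats(m.astype(np.uint8))
    for i in range(1,nn):
        if s[i,4]>20: print(n,s[i],c[i])
E
```

```text
scene [ 59  42  17  27 291] [67.27835052 54.67697595]
scene [357 128  13  15 146] [362.56849315 134.79452055]
side [281 145  10  12  90] [285.37777778 150.71111111]
```

View pics/crop.png

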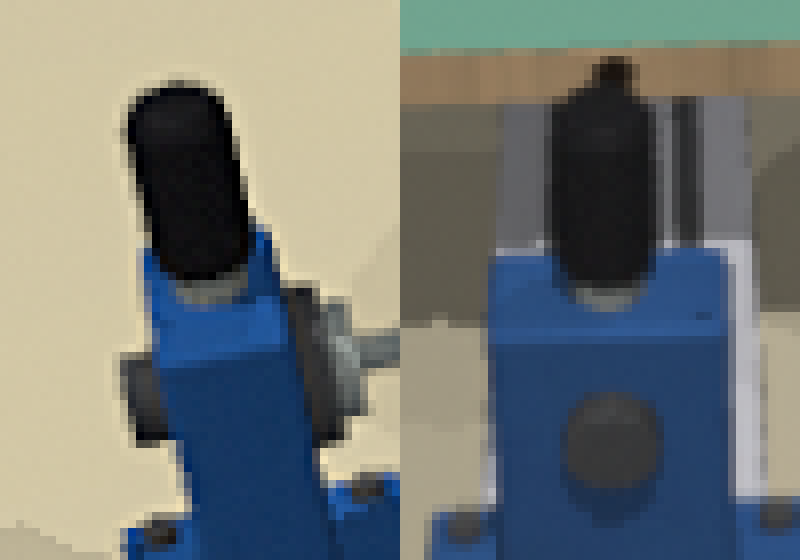

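```bash
cat >> h.py <<'E'
from scipy.spatial.transform import Rotation as R
from scipy.optimize import least_squares
def proj(c,P,pose=None):
    if 'hand_eye' in c:
        T=np.eye(4);T[:3,:3]=R.from_euler('xyz',pose[1],degrees=True).as_matrix();T[:3,3]=pose[0];T=T@c['hand_eye']
    else:
        T=np.eye(4);T[:3,:3]=R.from_euler('xyz',c['orientation'],degrees=True).as_matrix();T[:3,3]=c['origin']
    T=np.linalg.inv(T); rv=cv2.Rodrigues(T[:3,:3])[0]
    return cv2.projectPoints(np.asarray(P,float).reshape(-1,1,3),rv,T[:3,3],c['camera_matrix'],c['distortion'])[0][:,0]
def cyl(p,r,h):
    a=np.linspace(0,2*np.pi,60); o=np.c_[r*np.cos(a),r*np.sin(a)]
    return np.vstack([np.c_[o,0*a-h/2],np.c_[o,0*a+h/2]])+p
def bbox(c,P,pose=None):
    q=proj(c,P,pose); return np.r_[q.min(0),q.max(0)]
E
python3 - <<'E'
from h import *
d=pickle.load(open('c0.pkl','rb'))
obs={'handle':(.013,.047,.2065,[[155+122/8,175,155+250/8,200.3],[260+150/8,245.8,260+257/8,271.5]]),
'knob':(.0145,.03,.253,[[356.7,127.7,370.3,143.3],[280.5,144.7,291.2,157.3]])}
out={}
for k,(r,h,z,o) in obs.items():
    f=lambda p:np.ravel([bbox(d[n],cyl(p,r,h))-oo for n,oo in zip(('scene','side'),o)])
    s=least_squares(f,[.5,.1,z]); g=least_squares(lambda p:f(np.r_[p,z]),[.5,.1])
    print(k,s.x.round(4),s.fun.round(1),g.x.round(4),g.fun.round(1)); out[k]=g.x
v=out['knob']-out['handle'];print(np.hypot(*v),np.degrees(np.arctan2(v[1],v[0])))
E
```

```text
handle [ 0.5326 -0.218   0.2047] [-0.9 -0.4  0.8  1.1 -0.7 -1.3  0.3  0.8] [ 0.5332 -0.2186] [-1.3 -1.   0.4  0.6 -0.4 -1.8  0.6  0.2]
knob [0.5491 0.1963 0.2526] [-0.1 -1.   0.2  0.8 -0.2 -0.8  0.1  1. ] [0.5494 0.196 ] [-0.1 -1.1  0.1  0.7 -0.1 -0.9  0.2  0.9]
0.4148421838295747 87.76910262018515
```

```bash
python3 - <<'E'
from h import *
O=[180,0,87.8]
d={}
p=read_ee_pos(); move_linear([p[0],p[1],.36],.25)
for k,xy in (('knob',(.5494,.196)),('handle',(.5332,-.2186))):
    move_ptp([*xy,.36],O); pause(.2)
    pose=(read_ee_pos(),read_eef_rot()); c=camera('wrist'); d[k]=(c,pose); print(k,pose,read_time())
    z={'knob':.268,'handle':.230}[k]
    print(proj(c,[[*xy,z]],pose))
pickle.dump(d,open('c1.pkl','wb'))
cv2.imwrite('pics/w1.png',np.hstack([d[k][0]['img'][:,120:520] for k in d]))
print(read_q())
E
```

```text
knob (array([0.54894134, 0.19701174, 0.36018766]), array([ 1.79985330e+02, -1.02407447e-02,  8.79057437e+01])) 2.7917
[[319.35716581 201.77710889]]
handle (array([ 0.53361242, -0.21749652,  0.3601351 ]), array([ 1.79986079e+02, -1.51528878e-03,  8.79011118e+01])) 4.575
[[318.58840588 189.49153238]]
[-3.32830832e+01  1.46819477e+01  6.88133310e+01  8.28334017e-03
  9.64970411e+01 -3.11694109e+01]
```

View pics/w1.png

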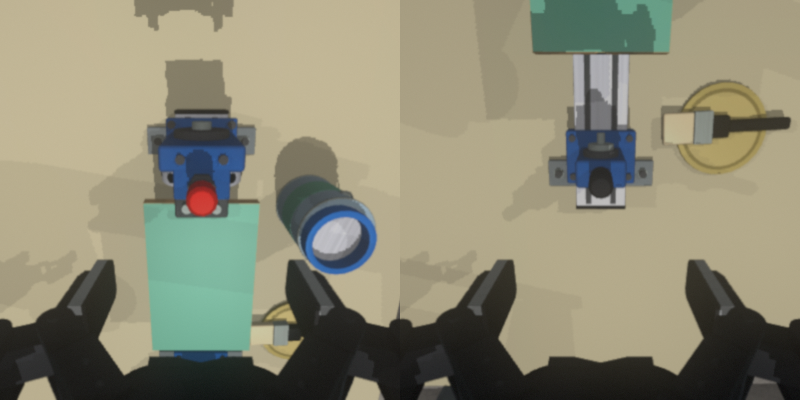

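The wrist views show the red knob's top at (322,203) and the handle's top at (320,184), both within a few pixels of the prediction. The board's free edge is at row 53. I'll refine both positions and the travel left.

```bash
python3 - <<'E'
from h import *
d=pickle.load(open('c1.pkl','rb'))
res={}
for k,(r,h,z) in {'knob':(.0145,.03,.253),'handle':(.013,.047,.2065)}.items():
    c,pose=d[k]; im=c['img'].astype(int)
    m=(im[...,2]>110)&(im[...,1]<70)&(im[...,0]<70) if k=='knob' else (im.max(2)<48)
    m[:150]=0;m[235:]=0;m[:,:290]=0;m[:,350:]=0
    n,l,s,cc=cv2.connectedComponentsWithStats(m.astype(np.uint8)); i=1+s[1:,4].argmax()
    b=np.r_[s[i,0]-.5,s[i,1]-.5,s[i,0]+s[i,2]-.5,s[i,1]+s[i,3]-.5]
    f=lambda p:bbox(c,cyl(np.r_[p,z],r,h),pose)-b
    g=least_squares(f,[.54,pose[0][1]]); print(k,b,g.x.round(4),g.fun.round(1)); res[k]=g.x
v=res['knob']-res['handle'];print(np.hypot(*v),np.degrees(np.arctan2(v[1],v[0])))
# board end lower edge: find y of row 51/53 at z=.154/.136
c,pose=d['handle']
for z in(.154,.136):
    g=least_squares(lambda y:proj(c,[[.54,y[0],z]],pose)[0,1]-52.5,[-.05]);print(z,g.x)
    print(proj(c,[[.54-.075,g.x[0],z],[.54+.075,g.x[0],z]],pose))
E
```

```text
knob [305.5 185.5 337.5 215.5] [0.5512 0.1927] [-0.5 -5.   0.5  4.9]
handle [309.5 167.5 331.5 186.5] [ 0.5354 -0.2105] [-2.1 -8.1  2.1  7.6]
0.4035244891456308 87.76099765111395
0.154 [-0.08495919]
[[252.25565943  55.2858794 ]
 [389.05408632  49.81647736]]
0.136 [-0.08256663]
[[255.38455579  55.15199287]
 [385.71328701  49.94089705]]
```

```bash
python3 - <<'E'
from h import *
O=[180,0,87.76]
h=np.array([.5345,-.2165]); u=np.array([np.cos(np.radians(87.76)),np.sin(np.radians(87.76))])
move_linear([*h,.30],.2,O); move_linear([*h,.201],.12)
F0=read_ft_force(); close(); pause(.2); print('w',read_grip_width(),F0,read_ft_force(),read_time())
F1=read_ft_force()
s=.08; move_linear([*(h+u*s),.201],.08); print(read_ee_pos(),read_ft_force())
while s<.125:
    s+=.003; move_linear([*(h+u*s),.201],.03); pause(.1)
    f=read_ft_force(); print(round(s,3),(read_ee_pos()[:2]-h)@u,f.round(1))
    if f[:2]@u<-18: break
print(read_time(),read_grip_width())
c=camera('side');c2=camera('scene'); pose=(read_ee_pos(),read_eef_rot())
pickle.dump((c,c2,pose),open('c2.pkl','wb'))
a=cv2.resize(c['img'][200:330,220:350],None,fx=4,fy=4); b=cv2.resize(c2['img'][130:260,130:260],None,fx=4,fy=4)
cv2.imwrite('pics/home.png',cv2.resize(np.hstack([b,a]),(800,400)))
E
```

```text
w 0.023415028824708604 [0.67344177 0.23048016 0.23589381] [-4.5114711   0.30734339  5.447834  ] 6.7917
[ 0.53687087 -0.13695732  0.20154049] [-4.28420661 -1.00812559  5.09431232]
0.083 0.08225091080677682 [-5.  -2.4  6.2]
0.086 0.08515169648805325 [-4.4 -2.   5.4]
0.089 0.08812868065258453 [-5.1 -2.4  5.5]
0.092 0.09112228356741058 [-4.9 -2.7  5.9]
0.095 0.09412441527437998 [-4.8 -2.4  5.5]
0.098 0.09715042647855261 [-5.  -1.9  5.8]
0.101 0.10015495001929262 [-4.8 -2.5  5.4]
0.104 0.10025409624617239 [ -6.4 -10.6   3.2]
0.107 0.10024912283702064 [ -5.9 -20.3   1.8]
11.0917 0.02374905579025754
```

View pics/home.png

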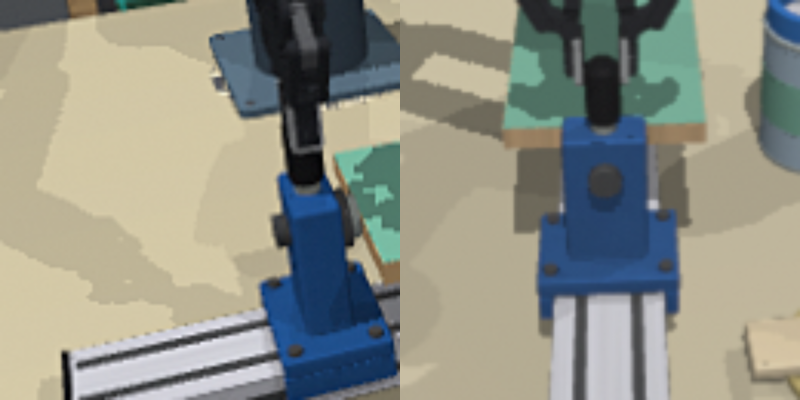

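The tailstock hit a firm stop after 100 mm, which matches the travel measured from the board edge. The picture shows its flange at the board end and the board level. Next I'll take the push off, let go, check from above and go to the knob.

```bash
python3 - <<'E'
from h import *
O=[180,0,87.76]
h=np.array([.5345,-.2165]); u=np.array([np.cos(np.radians(87.76)),np.sin(np.radians(87.76))])
move_linear([*(h+u*.1025),.201],.03); print(read_ft_force())
open_gripper(); pause(.2); p=h+u*.1005
print(read_ft_force(), read_ee_pos())
move_linear([*(h+u*.1025),.36],.15); pause(.2)
pose=(read_ee_pos(),read_eef_rot());c=camera('wrist'); 
move_ptp([.5504,.195,.36],O); move_linear([.5504,.195,.30],.15); pause(.2)
pose2=(read_ee_pos(),read_eef_rot());c2=camera('wrist')
pickle.dump((c,pose,c2,pose2),open('c3.pkl','wb'))
print(pose,pose2,proj(c2,[[.5504,.195,.268]],pose2),proj(c,[[*(h+u*.1),.230]],pose),read_time())
cv2.imwrite('pics/w3.png',np.hstack([x['img'][:,120:520] for x in (c,c2)]))
E
```

```text
[-4.63184868 -6.58676117  4.86124517]
[ 1.01217365 -0.30483601  0.48546682] [ 0.53849994 -0.11402441  0.20098929]
(array([ 0.53828147, -0.11396158,  0.35916367]), array([-1.79917874e+02, -3.43004255e-02,  8.77617323e+01])) (array([0.55111051, 0.19488395, 0.30143633]), array([ 1.79855714e+02, -2.57519435e-02,  8.77440370e+01])) [[317.27705803 228.00858692]] [[319.41123671 191.28027867]] 15.7583
```

View pics/w3.png

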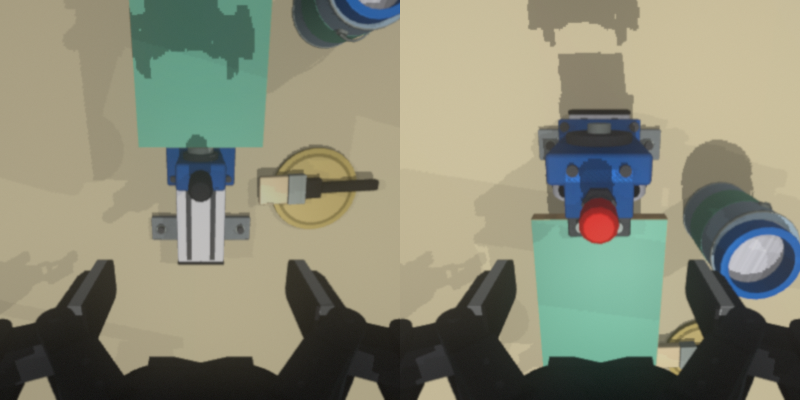

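The left view shows the tailstock flush at the board end and the handle free. In the right view the knob's top is at (318,226), against a prediction of (317,228), so I can grip it.

```bash
python3 - <<'E'
from h import *
k=[.5506,.1955]
move_linear([*k,.244],.1); F0=read_ft_force(); close(); pause(.3)
z0=read_ee_pos()[2]; print('w',read_grip_width(),F0,read_ft_force(),z0)
fb=read_ft_force()[2]; dz=0
while dz<.022:
    dz+=.002; move_linear([*k,.244+dz],.02); pause(.1)
    f=read_ft_force(); print(round(dz,3),round((read_ee_pos()[2]-z0)*1e3,2),f.round(1))
    if f[2]-F0[2]<-26: break
pause(.3); print(read_grip_width(),read_ft_force(),read_ee_pos(),read_time())
c=camera('side');c2=camera('scene');c3=camera('wrist')
pickle.dump((c,c2,c3),open('c4.pkl','wb'))
g=lambda c,x,y:cv2.resize(c['img'][y:y+100,x:x+100],(400,400))
cv2.imwrite('pics/up.png',np.hstack([g(c2,310,90),g(c,235,110)]))
E
```

```text
w 0.025879258732408084 [-0.36246191  0.20560733  0.86360302] [-3.86508281e+00 -1.32115995e-03  5.25567470e+00] 0.24480697666446388
0.002 0.15 [-1.5  0.6 -6. ]
0.004 2.6 [-3.9  0.6 -8.2]
0.006 4.84 [-5.4  0.3 -8.7]
0.008 6.9 [ -6.3   0.7 -10. ]
0.01 8.88 [ -5.8   1.  -10.9]
0.012 10.88 [ -5.4   1.4 -10.8]
0.014 12.88 [ -5.    1.3 -12.4]
0.016 14.25 [ -6.5   0.7 -17.5]
0.018 14.39 [ -2.2   2.1 -26.3]
0.025781076034546442 [ -1.99352372   1.93560746 -26.40293735] [0.54984394 0.19546509 0.25921473] 20.8
```

View pics/up.png

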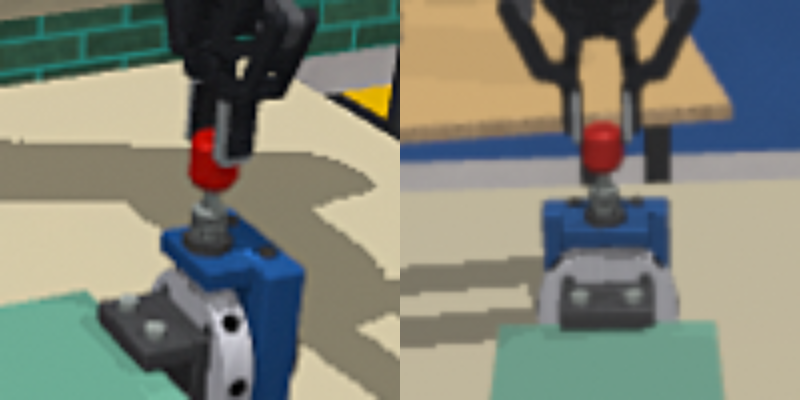

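The knob is up by 14 mm with the rod showing under it, and the board is level. The force followed the spring's 6 to 12 N and then rose at the stop. I'll check for creep, then hand in.

```bash
python3 - <<'E'
from h import *
pause(1); print(read_ft_force(),read_ee_pos(),read_grip_width(),read_time())
c=camera('scene');a=pickle.load(open('c4.pkl','rb'))[1]['img']
print('changed px',(cv2.absdiff(a,c['img']).max(2)>30).sum())
job_done()
E
```

```text
[ -2.00888205   2.11137911 -25.4539362 ] [0.54985557 0.19547217 0.25920227] 0.025977743029148438 21.95
changed px 0
the job is handed in; nothing more can be done
```

The job is handed in: the tailstock is fully home, and the arm is holding the red knob up at its stop. It took about 22 s of the 46 s allowed.

- **Tailstock:** I gripped it by the handle and slid it about 100 mm to a firm stop, where the force rose to about 20 N. That matches the travel I had measured from the board's edge. I then took off the push and let go, and the picture from above shows its flange against the board's free end.
- **Plunger:** I gripped the knob and pulled it straight up. The pull followed the spring's rise to about 12 N, then jumped to about 26 N after some 14 mm of lift, which is the stop. A one-second hold before handing in showed no creep or slip, with the pull steady at about 25 N, and the scene picture did not change.
- **Everything else:** the board looked level, and I never moved the arm near the tin, tape roll, lid or brush.

**Disagreements:**
- The fixed and wrist cameras differed by about 2 mm across the rail, so I used values between the two.
- Along the rail, the wrist camera's fits of the handle and knob were poor, so I relied mainly on the fixed cameras there.
- The gripper reads about 3 mm narrower than the stated diameters when holding the handle and the knob. It did so with both, and neither slipped.

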